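# Seat a mounted specimen and draw the sprung probe rod to its mark

## Task

Put the round specimen all the way down into the round nest of the reading jig, metal face up, and let go of it. Then pull the jig's sprung rod out by its upright grip until the rod's pointer stands level with the set mark on the scale, so that the probe is over the specimen, and finish while still holding the rod there: do not let go. Leave the mark, the square specimen, the bottle and the blue meter where they are.

Things in the scene. Friction and masses are not known exactly. Their poses are not given: they have to be found in the camera images.
- disc: Round specimen: black resin cylinder, 40 mm in diameter and 24 mm tall, about 60 g, standing on the table, with a small round metal face in its top. Origin at the centre of its underside, z up.
- square: Square specimen: black resin block 40 x 40 mm, 24 mm tall, square metal face in its top; it does not fit the nest. A bystander. Origin at the centre of its underside.
- bottle: Amber bottle, 80 mm in diameter, 130 mm tall, a bystander. Origin at the centre of its underside.
- meter: Blue upright room meter, 28 x 75 mm, 95 mm tall, a bystander. Origin at the centre of its underside.
- jig: Reading jig fixed to the bench, yaw up to 0.35 rad either way. Origin on the bench under the nest's centre; its -x (roughly towards the robot) is the way the rod pulls out, z up. The nest is in a 90 x 90 x 18 mm aluminium block. The rod (10 mm thick, axis 30 mm up) slides in a 24 mm tube, both 80 mm to -y of the nest. A scale rail, 30 mm high, lies 114 mm to -y of the nest.
- nest (a point): Centre of the floor of the round nest, 8 mm above the bench; axes as the jig's. The cavity is 43 mm in diameter and 10 mm deep, so a seated specimen stands 14 mm proud of the block.
- grip (a point): Upright black grip on the near end of the rod: 14 mm thick along the pull (jig x), 28 mm wide (jig y), from 22 to 80 mm above the bench. This point is the centre of its underside, axes as the jig's. Moves with the rod, which leaves it on the +x side (rod top 35 mm above the bench, 100 mm free to the collar).
- pointer (a point): Tip of the pointer, a 3 mm wide black finger, top 44 mm above the bench, on the rod's collar, pointing to the jig's -y across the scale; 115 mm to +x of the grip's centre; axes as the jig's.
- mark (a point): Edge facing the pointer of the set mark, a 3 mm wide upright steel rib on a small saddle on the scale rail, top 46 mm above the bench; axes as the jig's. The pointer is level with it when both are at the same jig x. It lies 56 to 84 mm to -x of the home pointer. The saddle is stiff (15 N) and must not be moved.
- rod (a joint): Pull-out of the rod in m: 0 is home, grows as it is pulled out, end stop at 0.105 (past every mark). The spring pulls it home with about 3 N at 0 and 90 N/m more (11 N at 0.084).
- probe (a point): Lower tip of the 12 mm probe, carried by an arm from a collar on the rod and moving with it; 38 mm above the bench, 6 mm above a seated specimen (arm and probe reach up to 66 mm). With the rod home it is parked 70 mm to +x of the nest's centre, clear of the nest.

How it is judged:
On the way, in this order (a step that is already met when the one before it is completed fails the run):
1. the round specimen sits fully down in the nest, let go, with the rod still home (horizontal distance between disc and nest below 0.004 m and z of disc in the frame of nest below 0.002 m and angle between disc's own z axis and vertical below 0.06 rad and contact force between the fingers and disc below 0.1 N and value of joint rod below 0.015 m), for 0.2 s.
2. the rod is held out at the mark by the fingers (x of pointer in the frame of mark between -0.005 and 0.005 m and contact force between the fingers and rod above 2 N), for 0.5 s.
At the end, for the whole second after the job is handed in: The round specimen is seated in the nest, metal face up (within 4 mm of its centre, within 2 mm of its floor, level within 0.06 rad), and the fingers still hold the rod's grip (more than 2 N), at rest, with the pointer within 5 mm of the mark along the pull (all of step 2 and velocity of joint rod between -0.01 and 0.01 m/s and horizontal distance between disc and nest below 0.004 m and z of disc in the frame of nest below 0.002 m and angle between disc's own z axis and vertical below 0.06 rad and linear speed of disc below 0.02 m/s and contact force between rod and disc below 0.1 N); the arm keeps its last pose, push and grip.
It fails at once if the set mark is shifted by more than 4 mm (distance of mark from where it was at the start of the episode above 0.004 m).
It fails at once if the square specimen, the bottle or the meter is shifted by more than 15 mm (distance of any of square, bottle, meter from where it was at the start of the episode above 0.015 m).
It also fails if it takes over 51 s, if anything falls off the work surface, if the arm or the gripper's body presses on something with over 40 N, if the wrist force passes 120 N, or if a joint passes its speed limit or range.

## Robot

A 6-joint arm with a two-finger parallel gripper is mounted at the origin on the work surface. World frame = base frame: x ahead of the robot, y to its left, z up, the work surface at z = 0. Lengths are in m, angles in rad, forces in N, time in s.
With the tool pointing down it reaches from about 0.25 to 0.775 m from the base axis. Payload 4 kg.
Tool frame: the origin (TCP) lies at the very end of the fingers, on their centre line; the grasp point (between the pads) lies 19 mm behind it; z points along the fingers, y is the line along which they close (so a half turn about z gives the same grasp; the last joint's range is limited). The gripper opens to 94 mm and grips with 3 to 60 N. Pads are 16 mm wide; open, the fingers measure 119 mm over their backs; the gripper's body (75 mm by 177 mm) begins 78 mm behind the grasp point.
Start: joints at [-1.416, 0.087, 1.371, -0, 1.684, -0.103], TCP at [0.14, -0.532, 0.206] pointing down, gripper open.
Joint ranges: [-3.1, 3.1], [-0.76, 2.03], [0.27, 2.55], [-1.08, 4.22], [0.17, 2.65], [-2.57, 2.57]. Speed limits (rad/s): [2.79, 2.79, 3.14, 3.14, 3.14, 3.14].

## Interface

Orientations are given as [roll, pitch, yaw] about the fixed x, y, z axes, in that order (R = Rz(yaw) Ry(pitch) Rx(roll)).
In Python, from bench import robot gives the robot as it stands. The module is installed in compiled form; this text tells all that it offers.
- The arm moves only by the tool move_arm, never from a script. Its argument "deltas" is one flat list of numbers, 7 for each row, row after row: the turn, a rotation vector about the tool's x, y, z in rad, then the shift along the tool's x, y, z in cm, then the closure, from -1 (fully open) to 1 (shut). A call has 1 to 8 rows; each row is the pose to reach, as a shift and turn from the pose commanded when the call began, along the tool's axes at that moment; what a row does not reach only later rows make up. A row lasts 1/10 s, in which the tool goes at most 50 mm and 8.59 degrees, less where a joint would pass 70% of its speed; a pose out of reach is approached as far as the arm can. A call with a gripper value outside its range is refused whole. The fingers move at their own pace and stop on an object; the grip force is fixed at half the most. Time passes only in rows, so rows that repeat a pose let the fingers close. It gives the time, the measured TCP pose, the force, the opening and the grip force at its end, in the units of the state.
- robot.get_obs(): the state, without advancing time (a new reading comes with each control period).
- robot.snapshot(name): name is "side" or "top" or "wrist"; returns a dict with "image" (420x560x3 uint8, red, green, blue), "depth" (420x560 float32, m along the optical axis (not along the pixel's ray), 0 where there is no reading), "fov_y" (degrees; the focal length in pixels is half the picture's height over the tangent of half this angle, whatever the lens; pixels are square), "cx", "cy" (the principal point, pixels), "origin" and "orientation" of the camera in the world; the wrist camera has in their place "T_tool_cam" (4x4, takes a point from camera to tool coordinates, whose origin is the TCP and whose axes are the flange's). Camera axes: x right, y up, looking along -z (the intrinsics and any distortion apply to the point x, -y, -z); pixel columns grow to the right and rows downward; lengths in m; the calibration is good to about 2 mm. The wrist camera is an equidistant fisheye: a pixel r from the principal point sees the ray r / f radians off the axis. A picture is of the moment at which its call begins: read the wrist's pose just before it.
- robot.close_job(): hands the job in; it is judged then, once.
The state is a dict: "time": time; "joint_positions": joint angles; "qvel": joint speeds; "joint_torque": joint torques, N m; "tool_pos": TCP position; "ee_rot": TCP orientation; "wrist_force": force on the tool from outside, world axes, zero at the start; "wrist_torque": the same for the moment, N m; "width": finger opening in m; "finger_force": force on a finger pad.
Only numpy, scipy, OpenCV 4.12 (cv2) and the standard library are available. Lean on these libraries where they do the work, as an engineer would, in place of code of your own. Each camera call takes 0.05 s, during which the arm holds its last target. There are 200 camera calls.

## Working session

There is one attempt and no reset: what is moved stays moved. The work goes in short steps, Python scripts to look and compute and a tool call to move; the robot and the scene stay as the last step left them, time stands still between calls to the robot, and variables do not carry over. Pictures are saved under pics/ and viewed, at most 10 in all, crops included, and the job is handed in when it is done.

Besides the shell and the picture viewer there is one more tool, called after "Emit:" as a command line: name --argument value ..., lists and objects as JSON in quotes. move_arm: Moves the arm, as the interface text tells. Its arguments: {"type":"object","properties":{"deltas":{"type":"array","items":{"type":"number"}}},"required":["deltas"]}

```bash
mkdir -p pics; cat > h.py <<'E'
import numpy as np, cv2
from scipy.spatial.transform import Rotation as R
from bench import robot
def snap(n):
    o=robot.get_obs(); s=robot.snapshot(n); s['obs']=o; s['name']=n; return s
def rot(q):
    q=np.array(q)
    if q.shape==(3,3): return q
    return (R.from_euler('xyz',q) if q.size==3 else R.from_quat(q)).as_matrix()
def cloud(s):
    d=s['depth'];H,W=d.shape
    f=H/2/np.tan(np.radians(s['fov_y']/2))
    v,u=np.mgrid[:H,:W]; a=(u-s['cx'])/f; b=(v-s['cy'])/f
    if s['name']=='wrist':
        r=np.hypot(a,b); k=np.where(r>1e-9,np.tan(np.minimum(r,1.5))/np.maximum(r,1e-9),1); a=a*k;b=b*k
    p=np.stack([a*d,-b*d,-d],-1)
    if s['name']=='wrist':
        T=np.array(s['T_tool_cam']); p=p@T[:3,:3].T+T[:3,3]
        o=s['obs']; return p@rot(o['ee_rot']).T+np.array(o['tool_pos'])
    return p@rot(s['orientation']).T+np.array(s['origin'])
def save(s,fn,crop=None,k=1):
    im=s['image'][...,::-1]
    if crop: x0,y0,x1,y1=crop; im=im[y0:y1,x0:x1]
    cv2.imwrite('pics/'+fn,cv2.resize(im,None,fx=k,fy=k,interpolation=cv2.INTER_CUBIC))
E
python3 - <<'E'
from h import *
o=robot.get_obs();print(o)
for n in('top','side','wrist'):
    s=snap(n);save(s,n+'0.png');np.savez(n+'0.npz',im=s['image'],p=cloud(s),d=s['depth'])
    print(n,s['fov_y'],s['cx'],s['cy'],s.get('origin'),s.get('orientation'),s.get('T_tool_cam'))
E
```

```text
{'time': 0.0, 'joint_positions': array([-1.41610646e+00,  8.79447927e-02,  1.37221492e+00, -3.67328804e-09,
        1.68357195e+00, -1.03113846e-01]), 'qvel': array([-0.00146811,  0.00065576, -0.00096355,  0.00128012, -0.00166412,
        0.00024398]), 'joint_torque': array([-7.01636714e-05, -3.40174234e+01, -3.02430475e+01,  7.17695500e-02,
        3.30397754e-02, -1.50019123e-04]), 'tool_pos': array([ 0.14013296, -0.53130223,  0.20432969]), 'ee_rot': array([-3.13946500e+00, -2.20167250e-04,  2.57803475e-01]), 'wrist_force': array([-0.14961176,  0.41771832, -0.10440002]), 'wrist_torque': array([ 0.01359871, -0.00279302,  0.00348723]), 'finger_force': 0.0, 'width': 0.09378014217051601}
top 49.23433747290324 281.609372551238 202.82693783468983 [ 0.49970598 -0.01648505  1.30260002] [ 0.06738278 -0.00991748 -1.57210698] None
side 51.48450565771432 283.3713943635551 212.3336901976933 [0.50117688 0.62563446 0.77632588] [ 0.73601056 -0.00817153 -3.00238106] None
wrist 65.70646984690485 276.1991543925214 208.28884900324863 None None [[-9.99765209e-04  9.65338235e-01  2.61000177e-01  7.60720126e-02]
 [ 9.99999496e-01  9.40249326e-04  3.52896617e-04 -1.55344278e-03]
 [ 9.52593569e-05  2.61000398e-01 -9.65338688e-01 -1.79289309e-01]
 [ 0.00000000e+00  0.00000000e+00  0.00000000e+00  1.00000000e+00]]
```

View pics/top0.png

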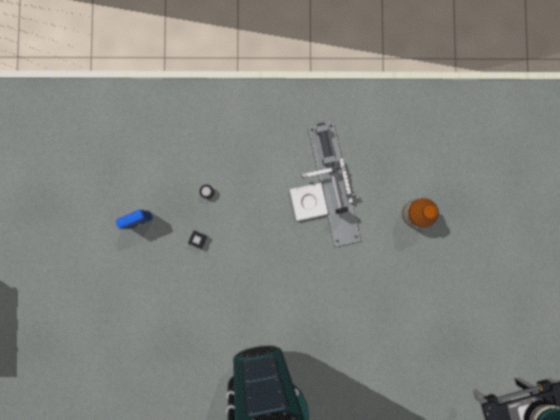

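View pics/wrist0.png

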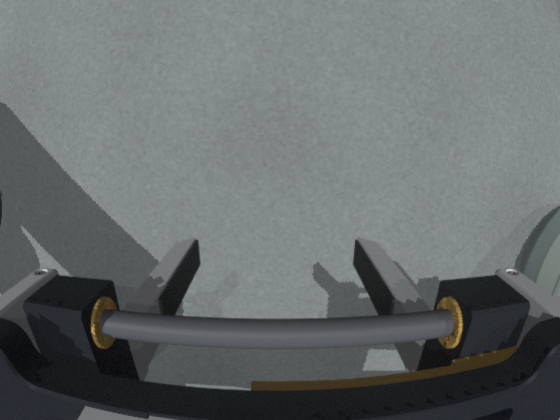

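The top view shows the disc at (206,191), square at (198,240), nest block at (308,202), grip near (342,210), bottle at (424,212) and meter at (134,219). The wrist view shows only bare table between the fingers.

```bash
python3 - <<'E'
from h import *
z=np.load('top0.npz');p=z['p'];im=z['im']
for u,v in[(206,191),(198,240),(308,202),(343,210),(424,212),(134,219),(250,260),(340,235)]: print(u,v,p[v,u].round(4),im[v,u])
s=robot.snapshot('top') if 0 else None
def comp(m,name):
    q=p[m]; print(name,m.sum(),q.mean(0).round(4),((q.max(0)+q.min(0))/2).round(4),np.ptp(q,axis=0).round(4))
V,U=np.mgrid[:420,:560]
def box(u,v,r): return (abs(U-u)<r)&(abs(V-v)<r)
comp(box(206,191,14)&(p[...,2]>.017),'disc'); comp(box(198,240,14)&(p[...,2]>.017),'sq')
m=box(308,202,26)&(im.min(-1)>190)&(p[...,2]>.01)&(p[...,2]<.026);comp(m,'block')
c,wh,a=cv2.minAreaRect((p[m][:,:2]*1000).astype(np.float32));print(c,wh,a)
m=(abs(U-338)<22)&(abs(V-205)<20)&(p[...,2]>.06);comp(m,'z>60')
print([(int(u),int(v),*p[v,u].round(3)) for v,u in zip(*np.where(m))][:60])
cv2.imwrite('pics/crop.png',cv2.resize(im[110:255,270:380,::-1],None,fx=4,fy=4,interpolation=cv2.INTER_CUBIC))
E
```

```text
206 191 [0.6193 0.1822 0.0237] [180 177 183]
198 240 [0.4827 0.2033 0.0218] [175 171 176]
308 202 [ 0.5894 -0.1043  0.0074] [218 216 216]
343 210 [ 0.5629 -0.1929  0.0798] [47 49 48]
424 212 [ 0.555  -0.3942  0.1294] [145  78  26]
134 219 [0.5388 0.3582 0.0981] [ 31  98 207]
250 260 [0.4259 0.0599 0.0005] [133 136 133]
340 235 [ 0.496  -0.1939  0.0093] [144 148 147]
disc 165 [0.6174 0.1774 0.0554] [0.5695 0.0928 0.66  ] [0.1396 0.2187 1.2853]
sq 216 [0.4858 0.205  0.036 ] [0.4855 0.1076 0.6598] [0.0499 0.2482 1.2856]
block 758 [ 0.5899 -0.105   0.0179] [ 0.5903 -0.105   0.0178] [0.0989 0.0986 0.0154]
(591.2745971679688, -104.81629180908203) (85.97151947021484, 87.29330444335938) 12.278665542602539
z>60 72 [ 0.5541 -0.1619  0.2823] [ 0.5369 -0.1115  0.6822] [0.0743 0.19   1.2408]
[(349, 188, np.float64(0.5), np.float64(-0.016), np.float64(1.303)), (355, 193, np.float64(0.5), np.float64(-0.016), np.float64(1.303)), (355, 195, np.float64(0.5), np.float64(-0.016), np.float64(1.303)), (359, 196, np.float64(0.5), np.float64(-0.016), np.float64(1.303)), (325, 199, np.float64(0.5), np.float6
[... 3156 characters left out ...]
64(0.067)), (338, 211, np.float64(0.56), np.float64(-0.18), np.float64(0.077)), (339, 211, np.float64(0.56), np.float64(-0.183), np.float64(0.077)), (340, 211, np.float64(0.56), np.float64(-0.185), np.float64(0.082)), (341, 211, np.float64(0.56), np.float64(-0.188), np.float64(0.079)), (342, 211, np.float64(0.56), np.float64(-0.191), np.float64(0.077)), (343, 211, np.float64(0.56), np.float64(-0.193), np.float64(0.082)), (344, 211, np.float64(0.56), np.float64(-0.196), np.float64(0.08)), (345, 211, np.float64(0.56), np.float64(-0.198), np.float64(0.079)), (346, 211, np.float64(0.56), np.float64(-0.201), np.float64(0.077)), (337, 212, np.float64(0.558), np.float64(-0.179), np.float64(0.062))]
```

View pics/crop.png

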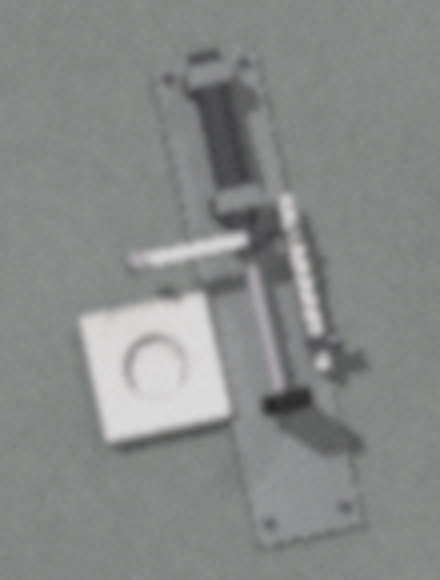

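The crop shows the nest hole at crop (157,368), the grip at (286,401), the mark saddle at (323,357) and the pointer by the collar at about (270,240). The jig yaw is about +0.21, and the grip is 80 mm to -y of the nest, as it should be. Next I move over the disc.

Emit:
move_arm --deltas '[0, 0, 0.05, 32, -28, 2, -1, 0, 0, 0.05, 32, -28, 2, -1, 0, 0, 0.05, 32, -28, 2, -1, 0, 0, 0.05, 32, -28, 2, -1, 0, 0, 0.05, 32, -28, 2, -1, 0, 0, 0.05, 32, -28, 2, -1, 0, 0, 0.05, 32, -28, 2, -1, 0, 0, 0.05, 32, -28, 2, -1]'

```text
time: 0.95
tool_pos: [0.3645, -0.1989, 0.1865]
ee_rot: [3.141, -0.0, 0.207]
wrist_force: [0.1, -0.9, 0.3]
width: 0.0942
finger_force: 0.0
```

Emit:
move_arm --deltas '[0, 0, 0, 31, -31.5, 5, -1, 0, 0, 0, 31, -31.5, 5, -1, 0, 0, 0, 31, -31.5, 5, -1, 0, 0, 0, 31, -31.5, 5, -1, 0, 0, 0, 31, -31.5, 5, -1, 0, 0, 0, 31, -31.5, 5, -1, 0, 0, 0, 31, -31.5, 5, -1, 0, 0, 0, 31, -31.5, 5, -1]'

```text
time: 1.75
tool_pos: [0.5788, 0.1359, 0.141]
ee_rot: [3.141, 0.001, 0.208]
wrist_force: [0.6, -1.4, -0.3]
width: 0.0938
finger_force: 0.0
```

Emit:
move_arm --deltas '[0, 0, 0, 3, -4, 0, -1, 0, 0, 0, 3, -4, 0, -1, 0, 0, 0, 3, -4, 0, -1]'

```text
time: 2.05
tool_pos: [0.599, 0.1801, 0.1404]
ee_rot: [3.141, 0.002, 0.21]
wrist_force: [-0.1, 0.0, 0.7]
width: 0.0942
finger_force: 0.0
```

```bash
python3 - <<'E'
from h import *
s=snap('wrist');p=cloud(s);save(s,'w1.png');np.savez('w1.npz',p=p,im=s['image'])
print(s['obs']['tool_pos'],s['obs']['ee_rot'])
m=(p[...,2]>.018)&(p[...,2]<.03)&(np.hypot(p[...,0]-.617,p[...,1]-.18)<.045)
q=p[m];print(m.sum(),q.mean(0),q.min(0),q.max(0))
c,r=cv2.minEnclosingCircle((q[:,:2]*1000).astype(np.float32));print(c,r)
E
```

```text
[0.59898135 0.18007066 0.14037781] [3.14099319e+00 2.41102741e-03 2.09905308e-01]
1428 [0.61913186 0.18326215 0.024214  ] [0.5990067  0.16339566 0.01841978] [0.63844649 0.20282327 0.02656234]
(618.6082153320312, 183.0536346435547) 20.12043571472168
```

View pics/w1.png

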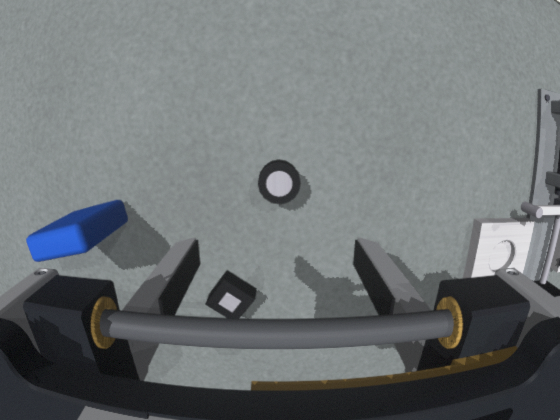

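The wrist view shows the disc at (279,182), giving a centre of (0.6187, 0.1832), a top at 24 mm and a radius of 20 mm, all consistent. I descend and grasp.

Emit:
move_arm --deltas '[0, 0, 0, 2, 0.1, 5, -1, 0, 0, 0, 2, 0.1, 9, -1, 0, 0, 0, 2, 0.1, 12.8, -1, 0, 0, 0, 2, 0.1, 12.8, -1, 0, 0, 0, 2, 0.1, 12.8, -1]'

```text
time: 2.6
tool_pos: [0.6188, 0.181, 0.0143]
ee_rot: [3.141, 0.001, 0.206]
wrist_force: [0.7, -0.4, 0.3]
width: 0.094
finger_force: 0.0
```

Emit:
move_arm --deltas '[0, 0, 0, 0, 0, 0, 0.6, 0, 0, 0, 0, 0, 0, 0.6, 0, 0, 0, 0, 0, 0, 0.6, 0, 0, 0, 0, 0, 0, 0.6, 0, 0, 0, 0, 0, 0, 0.6, 0, 0, 0, 0, 0, 0, 0.6, 0, 0, 0, 0, 0, 0, 0.6, 0, 0, 0, 0, 0, 0, 0.6]'

```text
time: 3.4
tool_pos: [0.619, 0.1824, 0.0136]
ee_rot: [3.141, 0.0, 0.208]
wrist_force: [0.8, -0.5, 0.3]
width: 0.0392
finger_force: 30.0
```

Emit:
move_arm --deltas '[0, 0, 0, 0, 0, -5, 0.6, 0, 0, 0, 0, 0, -10, 0.6, 0, 0, 0, -3, 6, -12, 0.6, 0, 0, 0, -6, 12, -12, 0.6, 0, 0, 0, -9, 18, -12, 0.6, 0, 0, 0, -12, 23, -12, 0.6, 0, 0, 0, -12.6, 26.2, -12, 0.6, 0, 0, 0, -12.6, 26.2, -12, 0.6]'

```text
time: 4.2
tool_pos: [0.5489, -0.1021, 0.1337]
ee_rot: [3.141, 0.0, 0.207]
wrist_force: [1.3, -0.5, -0.7]
width: 0.0391
finger_force: 30.0
```

Emit:
move_arm --deltas '[0, 0, 0, 0, 0, 0, 0.6, 0, 0, 0, 0, 0, 0, 0.6, 0, 0, 0, 0, 0, 0, 0.6]'

```text
time: 4.5
tool_pos: [0.55, -0.0989, 0.1335]
ee_rot: [-3.141, 0.0, 0.209]
wrist_force: [-0.9, -0.1, -0.3]
width: 0.0391
finger_force: 30.0
```

```bash
python3 - <<'E'
from h import *
s=snap('wrist');p=cloud(s);save(s,'w2.png');np.savez('w2.npz',p=p,im=s['image'])
T=s['obs'];print(T['tool_pos'],T['ee_rot'],T['width'])
C=np.array([.591,-.105]);rr=np.hypot(*(p[...,:2]-C).transpose(2,0,1))
m=(p[...,2]>.004)&(p[...,2]<.0125)&(rr<.03);q=p[m]
print(m.sum(),q.mean(0));c,r=cv2.minEnclosingCircle((q[:,:2]*1000).astype(np.float32));print('cav floor',c,r)
m=(p[...,2]>.0155)&(p[...,2]<.021)&(rr<.07);q=p[m];q=q[(q[:,2]>.016)]
c,wh,a=cv2.minAreaRect((q[:,:2]*1000).astype(np.float32));print('block',m.sum(),q.mean(0),c,wh,a)
def med(m,n): q=p[m];print(n,m.sum(),np.median(q,0).round(4),q.min(0).round(4),q.max(0).round(4))
med((p[...,2]>.076)&(p[...,2]<.084)&(np.hypot(p[...,0]-.5655,p[...,1]+.192)<.03),'grip')
E
```

```text
[ 0.55001735 -0.09888336  0.13349171] [-3.14084177e+00  8.87067897e-05  2.08794634e-01] 0.03909796161689571
1602 [ 0.5896958  -0.10423646  0.00810902]
cav floor (589.7578735351562, -104.29624938964844) 21.458576202392578
block 7769 [ 0.59108968 -0.10359322  0.01802139] (590.2703247070312, -104.0763931274414) (90.21437072753906, 90.4893798828125) 12.227943420410156
grip 555 [ 0.5643 -0.1901  0.0798] [ 0.5547 -0.2058  0.076 ] [ 0.5731 -0.177   0.0822]
```

View pics/w2.png

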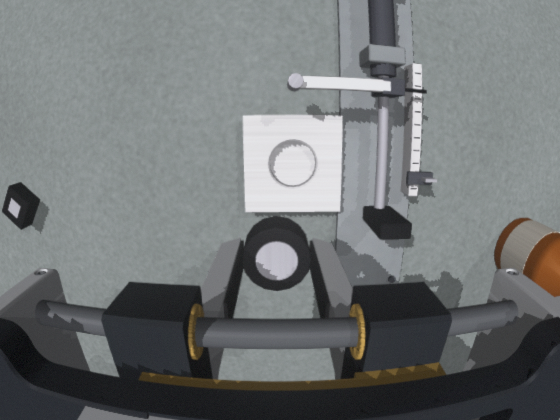

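The wrist view shows the held disc at (277,258), the nest at (293,163), the grip at (386,220), the pointer at (420,90) and the mark saddle at (418,178). The nest fit matches the cavity's 43 mm diameter, the 8 mm floor and the 90 mm block.

```bash
python3 - <<'E'
from h import *
z=np.load('w2.npz');p=z['p'];V,U=np.mgrid[:420,:560]
m=(np.hypot(U-277,V-255)<40)&(p[...,2]>.12)&(p[...,2]<.2);q=p[m]
print(np.percentile(q[:,2],[5,25,50,75,95]).round(4))
zt=np.median(q[:,2]);q=q[abs(q[:,2]-zt)<.003]
c,r=cv2.minEnclosingCircle((q[:,:2]*1000).astype(np.float32));print('disc top',zt,c,r,len(q))
g=.2134;J=np.array([[np.cos(g),-np.sin(g)],[np.sin(g),np.cos(g)]])
j=(p[...,:2]-[.590,-.1042])@J   # jig coords
m=(p[...,2]>.040)&(p[...,2]<.05)&(j[...,1]<-.09)&(j[...,1]>-.15)&(abs(j[...,0])<.12)
for v,u in list(zip(*np.where(m))):
    print((int(u),int(v)),(j[v,u]*1000).round(1),round(p[v,u,2]*1000,1),end=' ; ')
m=(p[...,2]>.076)&(p[...,2]<.084)&(abs(j[...,0]+.045)<.02)&(abs(j[...,1]+.08)<.03)
print('\ngrip jig',j[m].min(0),j[m].max(0),np.median(j[m],0))
E
```

```text
[0.1294 0.1434 0.144  0.1446 0.1463]
disc top 0.14402854181385857 (552.0830078125, -97.22875213623047) 22.63286781311035 3546
(399, 47) [107.9 -90.8] 43.0 ; (400, 47) [108.  -91.7] 43.1 ; (401, 47) [108.6 -93.5] 41.1 ; (402, 47) [108.5 -94.1] 42.0 ; (399, 48) [107.1 -90.9] 42.7 ; (400, 48) [106.5 -90.8] 45.2 ; (401, 48) [107.2 -92.6] 43.1 ; (402, 48) [107.2 -93.4] 43.4 ; (403, 48) [107.6 -94.8] 42.3 ; (404, 48) [107.4 -95.2] 43.7 ; (399, 49) [105.7 -90.1] 44.6 ; (400, 49) [105.8 -91.1] 44.4 ; (401, 49) [106.  -92.2] 44.0 ; (402, 49) [106.3 -93.4] 43.5 ; (403, 49) [106.3 -94.2] 43.8 ; (404, 49) [106.1 -94.6] 45.2 ; (399, 50) [104.9 -90.4] 43.9 ; (400, 50) [105.  -91.2] 44.1 ; (401, 50) [105.3 -92.5] 43.2 ; (402, 50) [105.1 -92.9] 44.6 ; (403, 50) [105.5 -94.3] 43.4 ; (404, 50) [105.4 -95. ] 44.1 ; (405, 50) [106.2 -97.1] 41.5 ; (399, 51) [104.3 -90.8] 42.7 ; (400, 51) [104. -91.] 44.5 ; (401, 51) [103.9 -91.7] 45.3 ; (402, 51) [104.4 -93.2] 43.8 ; (403, 51) [104.5 -94.2] 43.7 ; (404, 51) [104.6 -95.1] 43.8 ; (400, 52) [103.1 -91.1] 44.3 ; (401, 52) [103.4 -92.3] 43.7 ; (402, 52) [103.
[... 6737 characters left out ...]
9.5 -120.1] 45.7 ; (428, 181) [  -9.3 -120.6] 46.9 ; (429, 181) [  -9.3 -121.7] 46.7 ; (430, 181) [  -9.5 -123.3] 45.6 ; (431, 181) [  -9.4 -124.2] 45.9 ; (432, 181) [  -9.2 -124.8] 46.7 ; (433, 181) [  -9.6 -126.9] 44.7 ; (434, 181) [  -9.4 -127.4] 45.8 ; (435, 181) [  -9.2 -127.9] 46.8 ; (436, 181) [  -9.1 -128.8] 47.1 ; (393, 210) [-37.9 -90.8] 40.0 ; (394, 210) [-37.7 -91.5] 40.7 ; (394, 211) [-37.8 -90.4] 43.8 ; (395, 211) [-38.  -91.7] 43.0 ; (396, 211) [-38.3 -93.1] 42.0 ; (396, 212) [-37.8 -91.1] 47.1 ; (397, 212) [-37.7 -92. ] 47.4 ; (396, 213) [-38.1 -90.5] 49.1 ; (397, 213) [-38.1 -91.4] 49.2 ; 
grip jig [-0.05112766 -0.09303683] [-0.03694371 -0.06561701] [-0.0432497  -0.07835769]
```

```bash
python3 - <<'E'
from h import *
z=np.load('w2.npz');p=z['p'];im=z['im'].astype(int);V,U=np.mgrid[:420,:560]
g=.2088;X=np.array([np.cos(g),np.sin(g)]);Y=np.array([np.sin(g),-np.cos(g)])
t=np.array([.5500,-.0989])
a=(np.hypot(U-277,V-255)<38)
m=(a&(im.min(-1)>120)).astype(np.uint8)
n,l,st,c=cv2.connectedComponentsWithStats(m);k=1+st[1:,4].argmax();print(st[k],c[k])
q=p[l==k][:,:2]-t;print('metal in hand x,y',(q@X).mean(),(q@Y).mean(),np.ptp(q@X),np.ptp(q@Y))
m=a&(abs(p[...,2]-.1443)<.004)&(im.max(-1)<75);q=p[m][:,:2]-t
print('black',np.percentile(q@X,[1,99]),np.percentile(q@Y,[1,99]))
d=np.array([.590,-.1042])-t;print('nest from tcp x,y',d@X,d@Y)
z=np.load('w1.npz');p=z['p'];im=z['im'].astype(int)
m=((np.hypot(U-279,V-182)<25)&(im.min(-1)>120)).astype(np.uint8)
n,l,st,c=cv2.connectedComponentsWithStats(m);k=1+st[1:,4].argmax();print('metal on table',p[l==k].mean(0),st[k])
E
```

```text
[ 256  241   42   39 1265] [276.50355731 260.18814229]
metal in hand x,y 0.00038065754360499534 -0.001482321549973204 0.08857966175666124 0.02343094491472264
black [-0.01856389  0.01904514] [-0.02124442  0.01782636]
nest from tcp x,y 0.03803259809589338 0.013476330438077017
metal on table [0.61894145 0.18362453 0.02687268] [266 171  26  26 524]
```

Emit:
move_arm --deltas '[0, 0, 0, 2, 0.8, 0, 0.6, 0, 0, 0, 3.8, 1.5, 3, 0.6, 0, 0, 0, 3.8, 1.5, 7, 0.6, 0, 0, 0, 3.8, 1.5, 9.4, 0.6, 0, 0, 0, 3.8, 1.5, 9.4, 0.6, 0, 0, 0, 3.8, 1.5, 9.4, 0.6, 0, 0, 0, 3.8, 1.5, 9.4, 0.6, 0, 0, 0, 3.8, 1.5, 9.4, 0.6]'

```text
time: 5.35
tool_pos: [0.5918, -0.1068, 0.0423]
ee_rot: [3.139, -0.004, 0.208]
wrist_force: [-0.2, -0.9, -1.1]
width: 0.0394
finger_force: 30.0
```

Emit:
move_arm --deltas '[0, 0, 0, 0, 0, 0.4, 0.6, 0, 0, 0, 0, 0, 0.6, 0.6, 0, 0, 0, 0, 0, 0.8, 0.6, 0, 0, 0, 0, 0, 1.0, 0.6, 0, 0, 0, 0, 0, 1.1, 0.6, 0, 0, 0, 0, 0, 1.1, 0.6, 0, 0, 0, 0, 0, 1.1, 0.6]'

```text
time: 6.05
tool_pos: [0.5901, -0.1068, 0.0286]
ee_rot: [-3.142, 0.0, 0.208]
wrist_force: [0.1, 0.7, -1.4]
width: 0.0388
finger_force: 30.0
```

Emit:
move_arm --deltas '[0, 0, 0, 0, 0, 0.2, 0.6, 0, 0, 0, 0, 0, 0.4, 0.6, 0, 0, 0, 0, 0, 0.6, 0.6, 0, 0, 0, 0, 0, 0.6, 0.6, 0, 0, 0, 0, 0, 0.6, 0.6]'

```text
time: 6.55
tool_pos: [0.5901, -0.1067, 0.0225]
ee_rot: [-3.141, 0.0, 0.208]
wrist_force: [0.2, 0.6, -0.4]
width: 0.0394
finger_force: 30.0
```

Emit:
move_arm --deltas '[0, 0, 0, 0, 0, 0.1, 0.6, 0, 0, 0, 0, 0, 0.1, 0.6, 0, 0, 0, 0, 0, 0.1, -0.1, 0, 0, 0, 0, 0, 0.1, -0.3, 0, 0, 0, 0, 0, 0.1, -0.4, 0, 0, 0, 0, 0, 0.1, -0.4]'

```text
time: 7.15
tool_pos: [0.5902, -0.1069, 0.0219]
ee_rot: [3.141, -0.0, 0.208]
wrist_force: [-0.1, 0.8, -0.2]
width: 0.0649
finger_force: 0.0
```

Emit:
move_arm --deltas '[0, 0, 0, 0, 0, -2, -0.4, 0, 0, 0, 0, 0, -6, -0.4, 0, 0, 0, -4, 0, -11, -0.4, 0, 0, 0, -4, 0, -11, -0.4, 0, 0, 0, -4, 0, -11, -0.4, 0, 0, 0, -4, 0, -11, -0.4]'

```text
time: 7.75
tool_pos: [0.5507, -0.1148, 0.1305]
ee_rot: [-3.141, 0.001, 0.208]
wrist_force: [-0.5, 0.2, -1.0]
width: 0.0657
finger_force: 0.0
```

```bash
python3 - <<'E'
from h import *
s=snap('wrist');p=cloud(s);save(s,'w3.png');np.savez('w3.npz',p=p,im=s['image'])
T=s['obs'];print(T['tool_pos'],T['ee_rot'],T['width'])
rr=np.hypot(p[...,0]-.590,p[...,1]+.1042)
m=(rr<.018);q=p[m];A=np.c_[q[:,:2]-[.59,-.1042],np.ones(len(q))];ok=abs(q[:,2]-np.median(q[:,2]))<.003
k=np.linalg.lstsq(A[ok],q[ok,2],rcond=None)[0];print('plane',k,len(q))
m=(p[...,2]>.028)&(p[...,2]<.036)&(rr<.03);print(cv2.minEnclosingCircle((p[m][:,:2]*1000).astype(np.float32)))
m=(p[...,2]>.0165)&(p[...,2]<.0205)&(rr<.065);print(cv2.minAreaRect((p[m][:,:2]*1000).astype(np.float32)))
E
```

```text
[ 0.55070329 -0.11481678  0.13049104] [-3.14082210e+00  9.14839261e-04  2.07548877e-01] 0.06570314665712976
plane [-0.6215148  -0.13222688  0.23562464] 5119
((589.5135498046875, -105.4056396484375), 20.036081314086914)
((590.5772094726562, -103.8109359741211), (90.7922134399414, 90.24498748779297), 11.891363143920898)
```

View pics/w3.png

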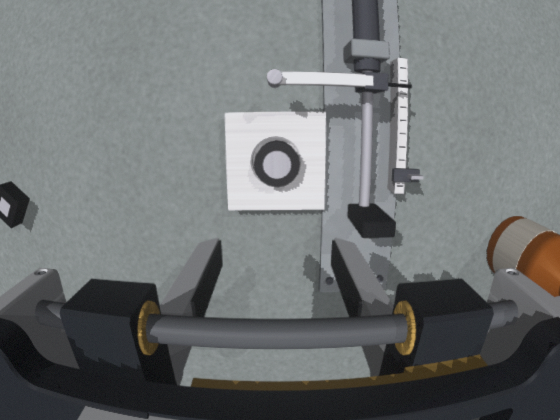

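The wrist view shows the disc in the nest at (277,163), concentric within the block, with the grip at (371,220) and the mark at (405,177). The rod is still home. Next I turn by 90° over the grip.

Emit:
move_arm --deltas '[0, 0, -0.4, 0, 7.9, 0, -0.4, 0, 0, -0.8, -0.3, 7.9, 0, -0.4, 0, 0, -1.1, -0.3, 7.9, 0, -0.4, 0, 0, -1.1, -0.3, 7.9, 0, -0.4, 0, 0, -1.1, -0.3, 7.9, 0, -0.4, 0, 0, -1.1, -0.3, 7.9, 0, -0.4, 0, 0, -1.1, -0.3, 7.9, 0, -0.4, 0, 0, -1.1, -0.3, 7.9, 0, -0.4]'

```text
time: 8.6
tool_pos: [0.5638, -0.1923, 0.1284]
ee_rot: [-3.137, -0.001, 1.312]
wrist_force: [-0.4, -0.3, -0.1]
width: 0.0656
finger_force: 0.0
```

Emit:
move_arm --deltas '[0, 0, -0.477, 0, 0, 0, -0.4, 0, 0, -0.477, 0, 0, 0, -0.4, 0, 0, -0.477, 0, 0, 0, -0.4, 0, 0, -0.477, 0, 0, 0, -0.4, 0, 0, -0.477, 0, 0, 0, -0.4, 0, 0, -0.477, 0, 0, 0, -0.4]'

```text
time: 9.2
tool_pos: [0.5642, -0.1927, 0.1305]
ee_rot: [-3.14, -0.001, 1.783]
wrist_force: [-0.2, 0.3, 0.4]
width: 0.0658
finger_force: 0.0
```

```bash
python3 - <<'E'
from h import *
s=snap('wrist');p=cloud(s);save(s,'w4.png');np.savez('w4.npz',p=p,im=s['image'])
T=s['obs'];print(T['tool_pos'],T['ee_rot'],T['width'],T['joint_positions'])
V,U=np.mgrid[:420,:560]
rr=np.hypot(p[...,0]-.590,p[...,1]+.1055);m=(rr<.015)&(p[...,2]<.06);print('disc z',np.percentile(p[m][:,2],[5,50,95]))
m=(p[...,2]>.076)&(p[...,2]<.084)&(np.hypot(p[...,0]-.5645,p[...,1]+.192)<.025)
q=p[m];t=T['tool_pos'];M=rot(T['ee_rot']);w=(q-t)@M
print('grip in tool',m.sum(),w.min(0),w.max(0),np.median(w,0),cv2.minAreaRect((q[:,:2]*1000).astype(np.float32)))
E
```

```text
[ 0.56420509 -0.19268327  0.13050464] [-3.14006727e+00 -1.09733163e-03  1.78299739e+00] 0.0657502460737649 [-4.24157594e-01  2.16229001e-01  1.37322154e+00 -2.39497510e-05
  1.55402103e+00 -6.36359074e-01]
disc z [0.03120038 0.03239551 0.03365109]
grip in tool 677 [-0.01247103 -0.0069573   0.0485579 ] [0.01515338 0.00676012 0.05421261] [ 1.78554012e-03 -7.30559284e-05  5.05921286e-02] ((563.7900390625, -191.3507843017578), (13.710240364074707, 27.60828971862793), 11.910547256469727)
```

View pics/w4.png

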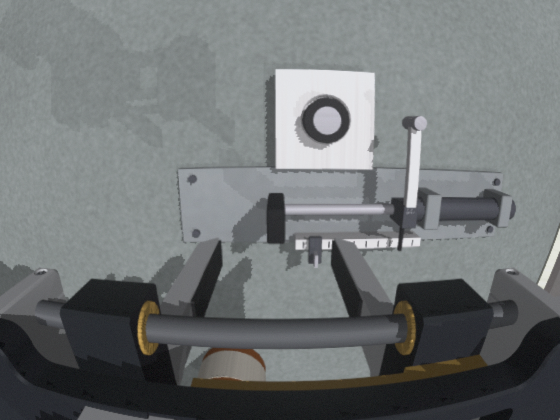

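The wrist view shows the grip at (276,217) between the fingers, the mark saddle at (315,247), the pointer at (402,240) and the disc seated with its top at 32.4 mm. I descend and grip.

Emit:
move_arm --deltas '[0, 0, 0, 0.2, 0, 4, -0.4, 0, 0, 0, 0.2, 0, 7, -0.4, 0, 0, 0, 0.2, 0, 8.3, -0.4, 0, 0, 0, 0.2, 0, 8.3, -0.4, 0, 0, 0, 0.2, 0, 8.3, 0.95, 0, 0, 0, 0.2, 0, 8.3, 0.95, 0, 0, 0, 0.2, 0, 8.3, 0.95, 0, 0, 0, 0.2, 0, 8.3, 0.95]'

```text
time: 10.05
tool_pos: [0.5648, -0.1914, 0.0502]
ee_rot: [3.14, 0.002, 1.785]
wrist_force: [0.3, 0.1, 0.8]
width: 0.0373
finger_force: 0.0
```

Emit:
move_arm --deltas '[0, 0, 0, 0, 0, 0, 0.95, 0, 0, 0, 0, 0, 0, 0.95, 0, 0, 0, 0, 0, 0, 0.95]'

```text
time: 10.35
tool_pos: [0.5632, -0.1912, 0.0488]
ee_rot: [-3.14, 0.0, 1.785]
wrist_force: [-0.6, 0.9, 3.4]
width: 0.0141
finger_force: 30.0
```

Emit:
move_arm --deltas '[0, 0, 0, 0, -1, 0, 0.95, 0, 0, 0, 0, -2, 0, 0.95, 0, 0, 0, 0, -3, 0, 0.95, 0, 0, 0, 0, -4, 0, 0.95, 0, 0, 0, 0, -5, 0, 0.95, 0, 0, 0, 0, -6, 0, 0.95, 0, 0, 0, 0, -7, 0, 0.95, 0, 0, 0, 0, -7, 0, 0.95]'

```text
time: 11.15
tool_pos: [0.4962, -0.2059, 0.0488]
ee_rot: [3.137, 0.001, 1.784]
wrist_force: [8.2, 0.4, -3.8]
width: 0.0139
finger_force: 30.0
```

Emit:
move_arm --deltas '[0, 0, 0, 0, -0.4, 0, 0.95, 0, 0, 0, 0, -0.4, 0, 0.95, 0, 0, 0, 0, -0.4, 0, 0.95]'

```text
time: 11.45
tool_pos: [0.4932, -0.2066, 0.0488]
ee_rot: [3.137, 0.001, 1.785]
wrist_force: [9.1, 0.4, -3.5]
width: 0.0142
finger_force: 30.0
```

```bash
python3 - <<'E'
from h import *
s=snap('wrist');p=cloud(s);save(s,'w5.png');np.savez('w5.npz',p=p,im=s['image'])
T=s['obs'];print(T['tool_pos'],T['ee_rot'],T['width'],T['wrist_force'],T['finger_force'])
g=.2134;J=np.array([[np.cos(g),-np.sin(g)],[np.sin(g),np.cos(g)]])
j=(p[...,:2]-[.590,-.1042])@J
m=(p[...,2]>.040)&(p[...,2]<.050)&(j[...,1]<-.100)&(j[...,1]>-.135)&(abs(j[...,0])<.06)
for lo in range(-134,-98,2):
    k=m&(j[...,1]*1000>=lo)&(j[...,1]*1000<lo+2)
    if k.any(): print(lo,k.sum(),'x',(j[k][:,0].min()*1000).round(1),(np.median(j[k][:,0])*1000).round(1),(j[k][:,0].max()*1000).round(1),'z',(np.median(p[k][:,2])*1000).round(1))
E
```

```text
[ 0.493198   -0.20657737  0.04882659] [3.13653963e+00 1.13408521e-03 1.78476006e+00] 0.014179220899740058 [ 9.10963085  0.3717187  -3.54843196] 30.033423900604248
-130 10 x -10.3 -10.1 -8.3 z 43.3
-128 17 x -10.9 -9.8 -7.0 z 45.6
-126 18 x -10.8 -9.6 -6.8 z 45.4
-124 20 x -10.8 -9.9 -7.1 z 45.6
-122 17 x -11.0 -10.0 -7.6 z 45.0
-120 25 x -10.9 -9.6 -6.8 z 44.4
-118 12 x -10.9 -8.9 0.4 z 43.6
-116 15 x -3.4 -2.2 0.6 z 43.8
-114 15 x -3.1 -2.3 0.3 z 43.7
-112 18 x -3.3 -2.2 -0.1 z 43.6
-110 14 x -3.1 -2.2 0.3 z 43.6
-108 15 x -3.2 -2.2 -0.4 z 42.9
-106 16 x -3.3 -2.4 0.1 z 43.4
-104 10 x -3.2 -2.5 0.0 z 43.3
-102 16 x -3.6 -2.0 0.2 z 43.8
```

View pics/w5.png

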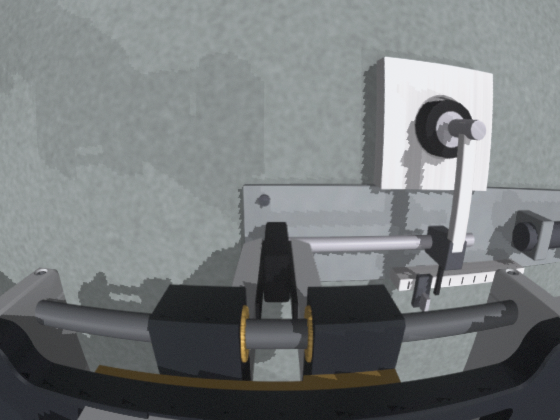

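The wrist view shows the pointer at (438,275), about 7 mm short of the mark rib at (422,290). The probe is nearly over the disc.

Emit:
move_arm --deltas '[0, 0, 0, 0, -0.3, 0, 0.95, 0, 0, 0, 0, -0.5, 0, 0.95, 0, 0, 0, 0, -0.7, 0, 0.95, 0, 0, 0, 0, -0.7, 0, 0.95, 0, 0, 0, 0, -0.7, 0, 0.95, 0, 0, 0, 0, -0.7, 0, 0.95, 0, 0, 0, 0, -0.7, 0, 0.95]'

```text
time: 12.2
tool_pos: [0.4867, -0.208, 0.0488]
ee_rot: [3.136, 0.001, 1.785]
wrist_force: [9.1, 0.8, -4.2]
width: 0.0136
finger_force: 30.0
```

```bash
python3 - <<'E'
from h import *
s=snap('wrist');p=cloud(s);save(s,'w6.png',(330,60,560,330),2)
T=s['obs'];print(T['tool_pos'],T['wrist_force'],T['finger_force'])
g=.2134;J=np.array([[np.cos(g),-np.sin(g)],[np.sin(g),np.cos(g)]])
j=(p[...,:2]-[.590,-.1042])@J
m=(p[...,2]>.040)&(p[...,2]<.050)&(j[...,1]<-.100)&(j[...,1]>-.135)&(abs(j[...,0])<.06)
for a,b in((-128,-119),(-114,-102)):
    k=m&(j[...,1]*1000>=a)&(j[...,1]*1000<b);print(a,k.sum(),np.percentile(j[k][:,0]*1000,[2,50,98]).round(1))
E
```

```text
[ 0.48665412 -0.2080117   0.04879232] [ 9.087686    0.84971764 -4.17678797] 30.037626028060913
-128 77 [-10.9  -9.9  -7.8]
-114 91 [-10.1  -9.   -6.7]
```

View pics/w6.png

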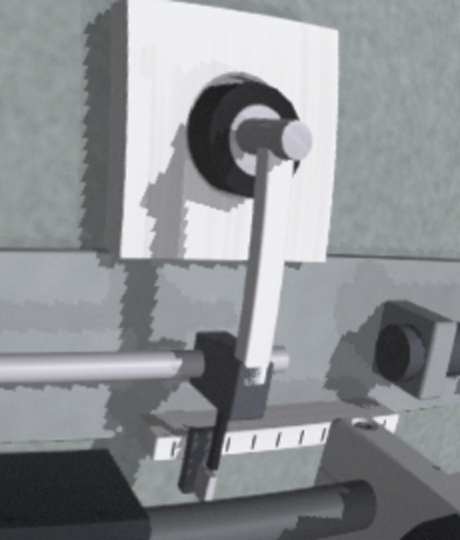

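The crop shows the pointer finger at (220,440) in line with the steel rib at (207,485), measured within 1 mm, and the probe over the disc's metal face. I hold there and hand in.

Emit:
move_arm --deltas '[0, 0, 0, 0, 0, 0, 0.95, 0, 0, 0, 0, 0, 0, 0.95, 0, 0, 0, 0, 0, 0, 0.95, 0, 0, 0, 0, 0, 0, 0.95, 0, 0, 0, 0, 0, 0, 0.95, 0, 0, 0, 0, 0, 0, 0.95, 0, 0, 0, 0, 0, 0, 0.95, 0, 0, 0, 0, 0, 0, 0.95]'

```text
time: 13.05
tool_pos: [0.4867, -0.208, 0.0488]
ee_rot: [3.136, 0.001, 1.785]
wrist_force: [9.9, 1.1, -5.1]
width: 0.014
finger_force: 30.0
```

```bash
python3 -c "
from bench import robot
o=robot.get_obs();print(o['tool_pos'],o['finger_force']);print(robot.close_job())"
```

```text
[ 0.48670478 -0.20800914  0.0488299 ] 30.037457942962646
the job is handed in; nothing more can be done
None
```

I handed the job in at about 13 s, with the disc let go in the nest, metal face up (its top at 32.4 mm, as a seated disc's should be), and the gripper still holding the rod, its pointer about 1 mm from the set mark by camera; no verdict came back.

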